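# Find the full coin tin by feel and put it out for the bank

### The job

Of the two look-alike coin tins standing on the desk top one is full and the other nearly empty: lift them in turn and feel which is heavier. Stand the heavy one in the bank tray and the light one on the green notebook, where it will be refilled. Keep the tins upright, set them down without dropping them, and leave the other things on the desk as they are.

Things in the scene. Friction and masses are not known exactly. Their poses are not given: they have to be found in the camera images.
- tin_a: one of two look-alike closed round grey-blue tins on the desk top, 66 mm diameter, 33 mm high, lid fixed, straight 64 mm sides to grasp from above on any diameter. Either may be the full one, which weighs at least twice the other (both under 0.7 kg, varying); only lifting tells. A similar tin on the drawer unit plays no part. Origin: centre of the underside, z up.
- tin_b: one of two look-alike closed round grey-blue tins on the desk top, 66 mm diameter, 33 mm high, lid fixed, straight 64 mm sides to grasp from above on any diameter. Either may be the full one, which weighs at least twice the other (both under 0.7 kg, varying); only lifting tells. A similar tin on the drawer unit plays no part. Origin: centre of the underside, z up.
- bank_tray: bank tray: shallow dark grey open tray with a blue felt floor, outside 170 (x) x 190 (y) mm, rim 29 mm above the desk, walls 4 mm, inside 162x182 mm, inner floor 4 mm above the origin; heavy, does not move. Origin: centre of its underside, on the desk.
- notebook: dark green closed notebook lying on the desk, 211 (x) x 148 (y) mm, cover 13 mm above the origin; does not move. Origin: centre of its underside, on the desk.
- eraser: white eraser in a blue sleeve, 23x58x13 mm; loose bystander, leave it alone. Origin: centre of its underside.
- usb_stick: dark USB stick, 18x52x8 mm; loose bystander, leave it alone. Origin: centre of its underside.
- binder_clip: black binder clip standing with wire loops up, 26x40x44 mm; loose bystander, leave it alone. Origin: centre of its underside.
- highlighter: yellow highlighter lying, 18x112x15 mm; loose bystander, leave it alone. Origin: centre of its underside.
There are look-alikes about, which are no part of the job. Leave any brown or red look-alike of the tin_b alone.

How it is judged:
By the outcome, as a careful person would: the job done as asked, in the order asked, and still so for the second after the job is handed in, with the robot touching nothing.
It also fails if it takes over 70 s, if anything falls off the work surface, if the arm or the gripper's body presses on something with over 40 N, if the wrist force passes 120 N, or if a joint passes its speed limit or range.

### The arm

A 6-joint arm with a two-finger parallel gripper is mounted at the origin on a cart in front of the work surface, level with it; the furniture and walls round the work are solid. World frame = base frame: x ahead of the robot, y to its left, z up, the work surface at z = 0. Lengths are in m, angles in degrees, forces in N, time in s.
With the tool pointing down it reaches from about 0.4 to 0.825 m from the base axis. Payload 7 kg.
Tool frame: the origin (TCP) lies midway between the tips of the shut fingers; the grasp point (between the pads) lies 19 mm behind it; z points along the fingers, y is the line along which they close (so a half turn about z gives the same grasp; the last joint's range is limited). The gripper opens to 88 mm and grips with 3 to 60 N. Pads are 19 mm wide; open, the fingers measure 130 mm over their backs; the gripper's body (78 mm by 193 mm) begins 47 mm behind the grasp point.
Start: joints at [81.366, 20.546, 0.682, 0, -70.136, -16.507], TCP at [0.287, 0.611, 0.197] pointing down, gripper open.
Joint ranges: [-176.03, 176.03], [-82.01, 121.73], [-58.28, 71.71], [-173.87, 95.51], [-174.79, -0.11], [-173.66, 173.66]. Speed limits (degrees/s): [136.94, 136.94, 172.46, 180, 180, 180].

### API

Orientations are given as [roll, pitch, yaw] about the fixed x, y, z axes, in that order (R = Rz(yaw) Ry(pitch) Rx(roll)).
In Python, from plant import r gives the robot as it stands.
- The arm moves only by the tool drive_tool, never from a script. Its argument "commands" is a list of rows, each an object of numbers: "hand": the closure, from 0 (fully open) to 1 (shut); "tx", "ty", "tz": the shift along the world's x, y, z scaled (see below); "turn": the turn about the world's z scaled (see below). A call has 1 to 10 rows; each row is the pose to reach, as a shift and turn from the pose commanded when the call began; what a row does not reach only later rows make up. The controller multiplies each number of a shift by 0.6 m and each number of a turn by 90 degrees. A row lasts 1/10 s, in which the tool goes at most 50 mm and 8.59 degrees, less where a joint would pass 70% of its speed; a pose out of reach is approached as far as the arm can. A call with a number of a shift or a turn outside -1 to 1 is refused whole. A call with a gripper value outside its range is refused whole. The fingers move at their own pace and stop on an object; "grip_force" is the grip in N (left out, the last holds). Time passes only in rows, so rows that repeat a pose let the fingers close. It gives the time, the measured TCP pose, the force, the opening and the grip force at its end, in the units of the state.
- r.get_state(): the state, without advancing time (a new reading comes with each control period).
- r.capture(name): name is "side" or "top"; returns a dict with "frame" (420x560x3 uint8, red, green, blue), "fx", "fy", "cx", "cy" (pixels), "D" ([k1, k2, p1, p2, k3] as OpenCV has them; the pictures are not rectified), "world_from_camera" (4x4, takes a point from camera to world coordinates). Camera axes: x right, y down, z forward; pixel columns grow to the right and rows downward; lengths in m; the calibration is good to about 2 mm. A picture is of the moment at which its call begins. There is no depth.
- r.close_job(): hands the job in; it is judged then, once.
Trained networks look in the newest picture that a camera, given by its name, has taken for a name from the list of things; names that differ only in an ending like _2 or _b are one class to them, and where a whole thing is asked for, a point or a joint stands for the part that bears it (a point fixed in the world has none). Each returns a list of dicts, best first, with "score" (0 to 1); they miss things now and then, are a little off and sometimes report something else, mostly with a low value. They report only what shows in the picture. A call takes as long as a camera call. They do not tell look-alikes from the thing itself.
- r.trace(label, camera): "pixels" (420x560 bool, what is visible of it) and "extent" ([left, top, right, bottom] in pixels, round what is visible of it).
The state is a dict: "time_s": time; "joints": joint angles; "qd": joint speeds; "joint_torque": joint torques, N m; "tcp_pos": TCP position; "eef_rot": TCP orientation; "contact_force": force on the tool from outside, world axes, zero at the start; "moment": the same for the moment, N m; "gripper_width": finger opening in m; "gripper_force": force on a finger pad.
Only numpy, scipy, OpenCV 4.12 (cv2) and the standard library are available. Lean on these libraries where they do the work, as an engineer would, in place of code of your own. Each camera call takes 0.05 s, during which the arm holds its last target. There are 200 camera calls.

## Working session

There is one attempt and no reset: what is moved stays moved. The work goes in short steps, Python scripts to look and compute and a tool call to move; the robot and the scene stay as the last step left them, time stands still between calls to the robot, and variables do not carry over. Pictures are saved under pics/ and viewed, at most 10 in all, crops included, and the job is handed in when it is done.

Besides the shell and the picture viewer there is one more tool, called after "Call:" as a command line: name --argument value ..., lists and objects as JSON in quotes. drive_tool: Moves the arm, as the interface text tells. Its arguments: {"type":"object","properties":{"commands":{"type":"array"},"grip_force":{"type":"number"}},"required":["commands"]}

```bash
mkdir -p pics; cat > h.py <<'E'
import numpy as np, cv2
from plant import r
def px2w(c,uv,z):
    K=np.array([[c['fx'],0,c['cx']],[0,c['fy'],c['cy']],[0,0,1.]])
    p=cv2.undistortPoints(np.array(uv,float).reshape(-1,1,2),K,np.array(c['D'],float)).reshape(-1,2)
    T=np.array(c['world_from_camera']); d=np.c_[p,np.ones(len(p))]@T[:3,:3].T; o=T[:3,3]
    return o+d*((z-o[2])/d[:,2])[:,None]
E
python3 - <<'E'
from h import *
ims=[]
for n in ('top','side'):
    c=r.capture(n); cv2.imwrite(f'pics/{n}1.png',c['frame'][:,:,::-1])
    print(n,np.round(c['world_from_camera'],2).tolist())
    for l,z in (('tin_a',.033),('bank_tray',.029),('notebook',.013),('eraser',.01),('usb_stick',.008),('binder_clip',.02),('highlighter',.01)):
        for d in r.trace(l,n):
            v,u=np.nonzero(d['pixels'])
            w=px2w(c,[(u.mean(),v.mean())],z)[0]
            print(l,round(d['score'],2),np.round(d['extent']),w.round(3))
s=r.get_state(); print({k:np.round(v,3).tolist() for k,v in s.items()})
E
```

```text
top [[-0.03, -0.99, 0.1, 0.37], [-1.0, 0.03, -0.01, 0.02], [0.01, -0.1, -1.0, 1.4], [0.0, 0.0, 0.0, 1.0]]
tin_a 0.79 [277. 257. 308. 282.] [ 0.35  -0.026  0.033]
tin_a 0.77 [297. 216. 323. 241.] [ 0.459 -0.075  0.033]
tin_a 0.6 [241. 216. 264. 234.] [0.479 0.081 0.033]
bank_tray 0.77 [352. 172. 436. 243.] [ 0.509 -0.296  0.029]
notebook 0.93 [119. 176. 190. 263.] [0.502 0.352 0.013]
eraser 0.65 [251. 146. 266. 158.] [0.679 0.06  0.01 ]
eraser 0.55 [228. 154. 246. 169.] [0.656 0.134 0.01 ]
binder_clip 0.5 [251. 149. 266. 159.] [0.678 0.059 0.02 ]
highlighter 0.54 [298. 154. 342. 165.] [ 0.665 -0.104  0.01 ]
side [[0.96, -0.2, 0.21, 0.33], [-0.29, -0.62, 0.73, -0.72], [-0.02, -0.76, -0.65, 0.69], [0.0, 0.0, 0.0, 1.0]]
tin_a 0.92 [247. 238. 271. 266.] [ 0.456 -0.093  0.033]
tin_a 0.8 [294. 234. 322. 266.] [ 0.562 -0.123  0.033]
tin_a 0.79 [237. 194. 264. 218.] [0.475 0.062 0.033]
tin_a 0.71 [196. 236. 218. 264.] [ 0.349 -0.045  0.033]
bank_tray 0.68 [251. 275. 374. 388.] [ 0.505 -0.317  0.029]
notebook 0.97 [199. 132. 277. 176.] [0.501 0.335 0.013]
eraser 0.43 [301. 182. 321. 193.] [0.654 0.125 0.01 ]
eraser 0.41 [237. 196. 264. 220.] [0.479 0.088 0.01 ]
binder_clip 0.67 [321. 188. 335. 208.] [0.673 0.046 0.02 ]
highlighter 0.85 [339. 226. 356. 258.] [ 0.662 -0.11   0.01 ]
highlighter 0.75 [319. 189. 338. 206.] [0.678 0.058 0.01 ]
highlighter 0.35 [252. 274. 380. 391.] [ 0.51  -0.305  0.01 ]
{'time_s': 0.8, 'joints': [81.367, 20.544, 0.681, -0.002, -70.136, -16.506], 'qd': [0.047, -0.025, -0.035, -0.02, 0.149, -0.005], 'joint_torque': [0.001, -58.23, 29.329, 7.002, 0.013, -0.0], 'tcp_pos': [0.287, 0.611, 0.197], 'eef_rot': [-179.999, 0.002, -25.14], 'contact_force': [0.258, -0.261, -1.247], 'moment': [0.03, -0.025, -0.026], 'gripper_force': 0.0, 'gripper_width': 0.087}
```

View pics/top1.png

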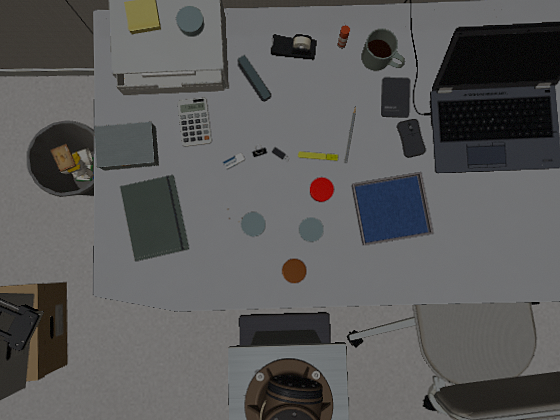

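View pics/side1.png

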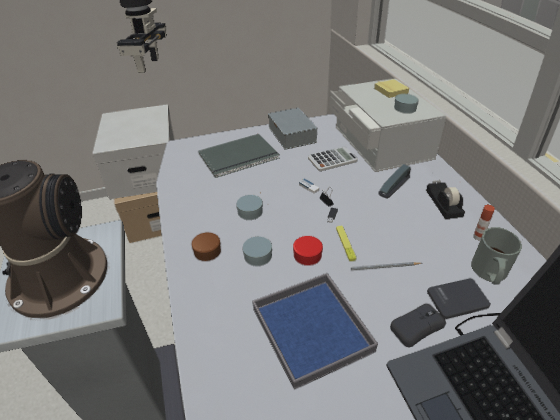

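The top view shows the grey-blue tins at about (253,224) and (311,230). The red decoy is at (321,189) and the brown one at (294,270). The tray is on the right at (392,208) and the notebook on the left at (155,217). The side view matches, and another grey-blue tin stands on the drawer unit. Next I'll refine the tin positions by colour.

```bash
python3 - <<'E'
from h import *
c=r.capture('top'); f=c['frame'].astype(int)
cv2.imwrite('pics/crop.png',cv2.resize(c['frame'][130:300,100:450,::-1],None,fx=2.28,fy=2.28,interpolation=cv2.INTER_CUBIC))
print(f[224,253],f[230,311],f[224,275])
for u0,v0 in ((253,224),(311,230),(321,189)):
    m=(np.abs(f-f[v0,u0]).sum(2)<24).astype(np.uint8)
    n,l,st,ce=cv2.connectedComponentsWithStats(m); k=l[v0,u0]
    ctr=cv2.findContours((l==k).astype(np.uint8),0,1)[0][0]
    (cu,cv),ax,_=cv2.fitEllipse(ctr); print((cu,cv),ax,st[k],px2w(c,[(cu,cv)],.033)[0].round(4))
for p,z in (((122,185),.013),((173,176),.013),((187,248),.013),((137,260),.013),((353,183),.029),((423,173),.029),((431,235),.029),((363,243),.029)):
    print(p,px2w(c,[p],z)[0].round(3))
E
```

```text
[80 91 92] [80 91 93] [112 114 114]
(252.88638305664062, 223.63401794433594) (23.206153869628906, 24.175622940063477) [241 211  25  26 471] [0.4775 0.0814 0.033 ]
(310.79278564453125, 229.20758056640625) (23.072431564331055, 23.736268997192383) [299 218  25  24 462] [ 0.4581 -0.0745  0.033 ]
(321.3157043457031, 189.12527465820312) (20.739845275878906, 21.311952590942383) [310 178  23  23 370] [ 0.5665 -0.1068  0.033 ]
(122, 185) [0.595 0.438 0.013]
(173, 176) [0.617 0.299 0.013]
(187, 248) [0.418 0.263 0.013]
(137, 260) [0.389 0.397 0.013]
(353, 183) [ 0.582 -0.194  0.029]
(423, 173) [ 0.604 -0.386  0.029]
(431, 235) [ 0.434 -0.398  0.029]
(363, 243) [ 0.417 -0.214  0.029]
```

View pics/crop.png

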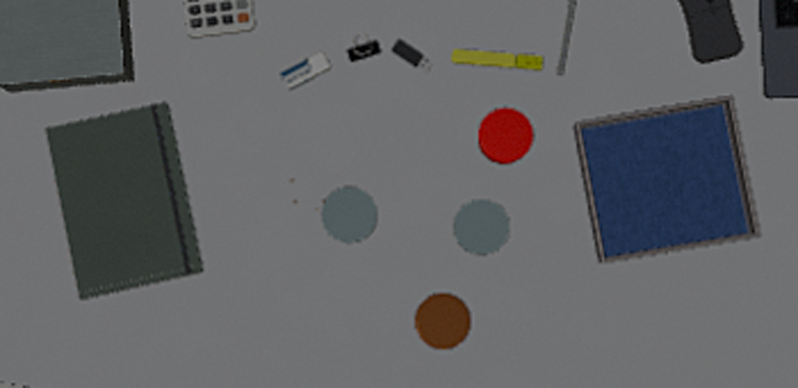

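The crop shows clear space around both tins and an empty tray and notebook. I'm moving above the tin at (0.4775, 0.081).

Call:
drive_tool --commands '[{"tx": 0.3175, "ty": -0.883, "tz": -0.1, "turn": 0.279, "hand": 0}, {"tx": 0.3175, "ty": -0.883, "tz": -0.1, "turn": 0.279, "hand": 0}, {"tx": 0.3175, "ty": -0.883, "tz": -0.1, "turn": 0.279, "hand": 0}, {"tx": 0.3175, "ty": -0.883, "tz": -0.1, "turn": 0.279, "hand": 0}, {"tx": 0.3175, "ty": -0.883, "tz": -0.1, "turn": 0.279, "hand": 0}, {"tx": 0.3175, "ty": -0.883, "tz": -0.1, "turn": 0.279, "hand": 0}, {"tx": 0.3175, "ty": -0.883, "tz": -0.1, "turn": 0.279, "hand": 0}, {"tx": 0.3175, "ty": -0.883, "tz": -0.1, "turn": 0.279, "hand": 0}, {"tx": 0.3175, "ty": -0.883, "tz": -0.1, "turn": 0.279, "hand": 0}, {"tx": 0.3175, "ty": -0.883, "tz": -0.1, "turn": 0.279, "hand": 0}]' --grip_force 15

```text
time_s: 1.85
tcp_pos: [0.4554, 0.1414, 0.1445]
eef_rot: [-180.0, -0.1, 0.0]
contact_force: [1.9, 0.5, -0.6]
gripper_width: 0.0876
gripper_force: 0.0
```

Call:
drive_tool --commands '[{"tx": 0.03, "ty": -0.08, "tz": 0, "hand": 0}, {"tx": 0.03, "ty": -0.08, "tz": 0, "hand": 0}, {"tx": 0.03, "ty": -0.08, "tz": 0, "hand": 0}, {"tx": 0.03, "ty": -0.08, "tz": 0, "hand": 0}]'

```text
invalid input
```

```bash
python3 - <<'E'
from h import *
c=r.capture('side'); cv2.imwrite('pics/s2.png',cv2.resize(c['frame'][100:300,120:400,::-1],None,fx=2.8,fy=2.8))
s=r.get_state(); print(s['tcp_pos'],s['contact_force'])
E
```

```text
[0.45557007 0.13576095 0.14333819] [-0.16788728 -5.39877477 -0.96526001]
```

View pics/s2.png

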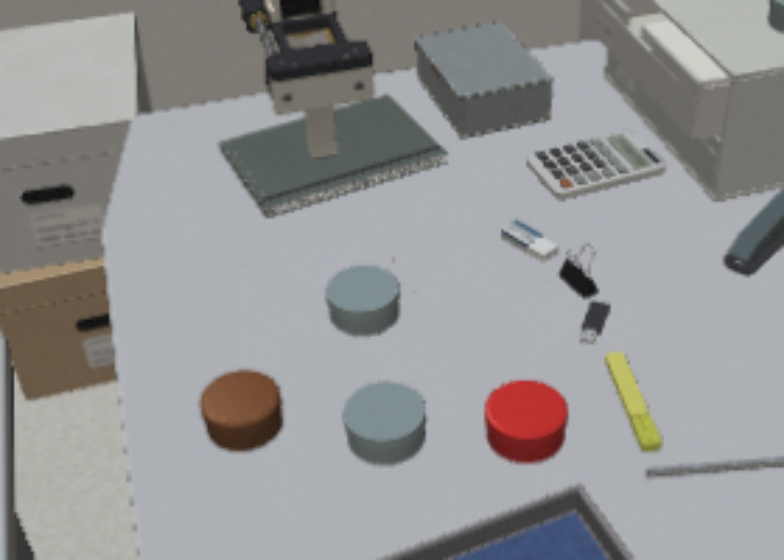

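The side picture shows the gripper above and behind the first tin (the middle left one at crop (363,300)), with nothing disturbed. The last command was refused, probably because "turn" was missing.

Call:
drive_tool --commands '[{"tx": 0.037, "ty": -0.095, "tz": 0, "turn": 0, "hand": 0}, {"tx": 0.037, "ty": -0.095, "tz": 0, "turn": 0, "hand": 0}, {"tx": 0.037, "ty": -0.095, "tz": 0, "turn": 0, "hand": 0}, {"tx": 0.037, "ty": -0.095, "tz": 0, "turn": 0, "hand": 0}, {"tx": 0.037, "ty": -0.095, "tz": 0, "turn": 0, "hand": 0}]'

```text
time_s: 2.4
tcp_pos: [0.4771, 0.087, 0.1443]
eef_rot: [-180.0, -0.0, 0.0]
contact_force: [-0.1, 0.5, -0.3]
gripper_width: 0.0877
gripper_force: 0.0
```

Call:
drive_tool --commands '[{"tx": 0, "ty": -0.009, "tz": -0.06, "turn": 0, "hand": 0}, {"tx": 0, "ty": -0.009, "tz": -0.12, "turn": 0, "hand": 0}, {"tx": 0, "ty": -0.009, "tz": -0.18, "turn": 0, "hand": 0}, {"tx": 0, "ty": -0.009, "tz": -0.215, "turn": 0, "hand": 0}, {"tx": 0, "ty": -0.009, "tz": -0.23, "turn": 0, "hand": 0}, {"tx": 0, "ty": -0.009, "tz": -0.23, "turn": 0, "hand": 0}, {"tx": 0, "ty": -0.009, "tz": -0.23, "turn": 0, "hand": 1}, {"tx": 0, "ty": -0.009, "tz": -0.23, "turn": 0, "hand": 1}, {"tx": 0, "ty": -0.009, "tz": -0.23, "turn": 0, "hand": 1}, {"tx": 0, "ty": -0.009, "tz": -0.23, "turn": 0, "hand": 1}]' --grip_force 25

```text
time_s: 3.4
tcp_pos: [0.4777, 0.0811, 0.007]
eef_rot: [-180.0, -0.1, -0.0]
contact_force: [0.3, 0.3, -0.5]
gripper_width: 0.0613
gripper_force: 0.0
```

Call:
drive_tool --commands '[{"tx": 0, "ty": 0, "tz": 0, "turn": 0, "hand": 1}, {"tx": 0, "ty": 0, "tz": 0, "turn": 0, "hand": 1}]'

```text
time_s: 3.6
tcp_pos: [0.4773, 0.0808, 0.0064]
eef_rot: [-180.0, -0.0, -0.0]
contact_force: [0.0, 0.9, 0.4]
gripper_width: 0.0457
gripper_force: 0.0
```

```bash
python3 - <<'E'
from h import *
c=r.capture('side'); cv2.imwrite('pics/s3.png',cv2.resize(c['frame'][150:290,170:350,::-1],None,fx=4,fy=4))
s=r.get_state(); print(s['tcp_pos'],s['contact_force'],s['gripper_width'],s['gripper_force'])
E
```

```text
[0.47726643 0.08073466 0.00628791] [ 0.17537406  0.11697096 -0.09300225] 0.04122842898379906 0.0
```

View pics/s3.png

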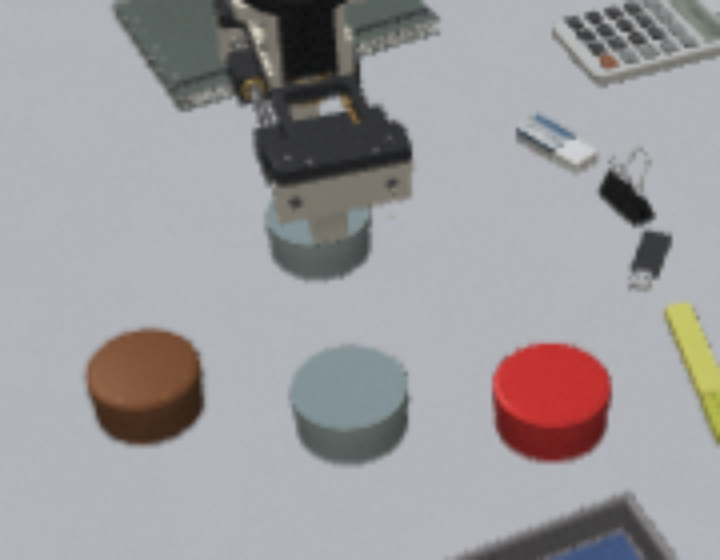

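The side crop shows the near fingertip at about crop (330,235), apparently over the lid rather than beside the tin. The width keeps closing with no force on the pads. I'll triangulate the fingertip and tin before going on.

```bash
python3 - <<'E'
from h import *
s=r.capture('side'); f=s['frame'].astype(int)
def w2px(c,p):
    K=np.array([[c['fx'],0,c['cx']],[0,c['fy'],c['cy']],[0,0,1.]]);T=np.linalg.inv(np.array(c['world_from_camera']))
    return cv2.projectPoints(np.array(p,float).reshape(-1,1,3),cv2.Rodrigues(T[:3,:3])[0],T[:3,3],K,np.array(c['D'],float))[0].reshape(-1,2)
st=r.get_state(); p=np.array(st['tcp_pos']); w=st['gripper_width']; print(p,w,np.round(st['joints'],2))
print('near tip',w2px(s,[p+[0,-w/2,0],p+[0,-w/2,.03]]).round(1))
print('tin A lid, base',w2px(s,[[.4775,.0814,.033],[.4775,.0814,0]]).round(1),'tin B',w2px(s,[[.458,-.0745,.033]]).round(1))
im=s['frame'].copy()
th=np.linspace(0,2*np.pi,40)
for z,col in ((.033,(255,255,0)),(0,(0,255,0))):
  for x,y in ((.4775,.0814),(.458,-.0745)):
    cv2.polylines(im,[np.round(w2px(s,np.c_[x+.033*np.cos(th),y+.033*np.sin(th),0*th+z])*16).astype(int)],True,col,1,shift=4)
for q in w2px(s,[p+[0,-w/2,0],p+[0,-w/2,.03],p+[0,w/2,0]]): cv2.circle(im,tuple(int(a) for a in np.round(q)),1,(255,0,255),-1)
t=r.capture('top'); it=t['frame'].copy()
for x,y in ((.4775,.0814),(.458,-.0745)):
    cv2.polylines(it,[np.round(w2px(t,np.c_[x+.033*np.cos(th),y+.033*np.sin(th),0*th+.033])*16).astype(int)],True,(255,255,0),1,shift=4)
a=cv2.resize(im[170:290,190:310],(400,400)); b=cv2.resize(it[180:280,220:320],(400,400))
cv2.imwrite('pics/s4.png',np.hstack([a,b])[:,:,::-1])
E
```

```text
[0.47722852 0.08073265 0.0062349 ] 0.03717264473026929 [ 32.95  15.32 -36.68   0.   -37.99  57.02]
near tip [[251.  214.5]
 [250.3 205.4]]
tin A lid, base [[248.7 201.7]
 [249.6 211.6]] tin B [[256.2 245.3]]
```

View pics/s4.png

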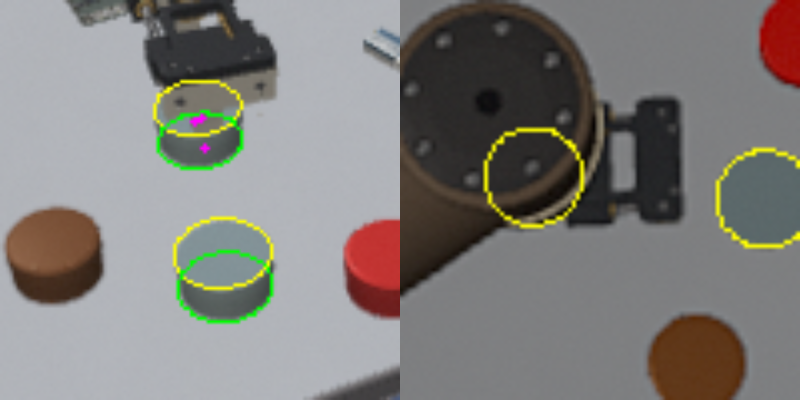

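Call:
drive_tool --commands '[{"tx": 0, "ty": 0, "tz": 0.05, "turn": 0, "hand": 0}, {"tx": 0, "ty": 0, "tz": 0.1, "turn": 0, "hand": 0}, {"tx": 0, "ty": 0, "tz": 0.15, "turn": 0, "hand": 0}, {"tx": 0, "ty": 0, "tz": 0.15, "turn": 0, "hand": 0}, {"tx": 0, "ty": 0, "tz": 0.15, "turn": 0, "hand": 0}, {"tx": 0, "ty": 0, "tz": 0.15, "turn": 0, "hand": 0}, {"tx": 0, "ty": 0, "tz": 0.15, "turn": 0, "hand": 0}, {"tx": 0, "ty": 0, "tz": 0.15, "turn": 0, "hand": 0}]'

```text
time_s: 4.55
tcp_pos: [0.4767, 0.0805, 0.0953]
eef_rot: [179.9, 0.1, -0.0]
contact_force: [1.0, 0.3, -0.0]
gripper_width: 0.0868
gripper_force: 0.0
```

```bash
cat >> h.py <<'E'
def w2px(c,p):
    K=np.array([[c['fx'],0,c['cx']],[0,c['fy'],c['cy']],[0,0,1.]]);T=np.linalg.inv(np.array(c['world_from_camera']))
    return cv2.projectPoints(np.array(p,float).reshape(-1,1,3),cv2.Rodrigues(T[:3,:3])[0],T[:3,3],K,np.array(c['D'],float))[0].reshape(-1,2)
E
python3 - <<'E'
from h import *
s=r.capture('side'); st=r.get_state(); p=np.array(st['tcp_pos']); w=st['gripper_width']; print(p,w,st['contact_force'])
im=s['frame'].copy(); big=cv2.resize(im[130:280,170:350],None,fx=4,fy=4,interpolation=cv2.INTER_CUBIC)
for sg in (-1,1):
  for o,col in ((w/2,(255,0,255)),(.065,(255,255,0))):
    for dz in (0,.019,.066):
      q=(w2px(s,[p+[0,sg*o,dz]])[0]-[170,130]+.5)*4; cv2.circle(big,tuple(int(a) for a in q),3,col,-1)
th=np.linspace(0,2*np.pi,40)
for z in (0,.033):
    q=(w2px(s,np.c_[.4775+.033*np.cos(th),.0814+.033*np.sin(th),0*th+z])-[170,130]+.5)*4
    cv2.polylines(big,[q.astype(int)],True,(0,255,0),1)
cv2.imwrite('pics/s5.png',big[:,:,::-1])
E
```

```text
[0.47681236 0.08055199 0.09545445] 0.08731747821744891 [ 0.49341893 -0.0559873   0.65645579]
```

View pics/s5.png

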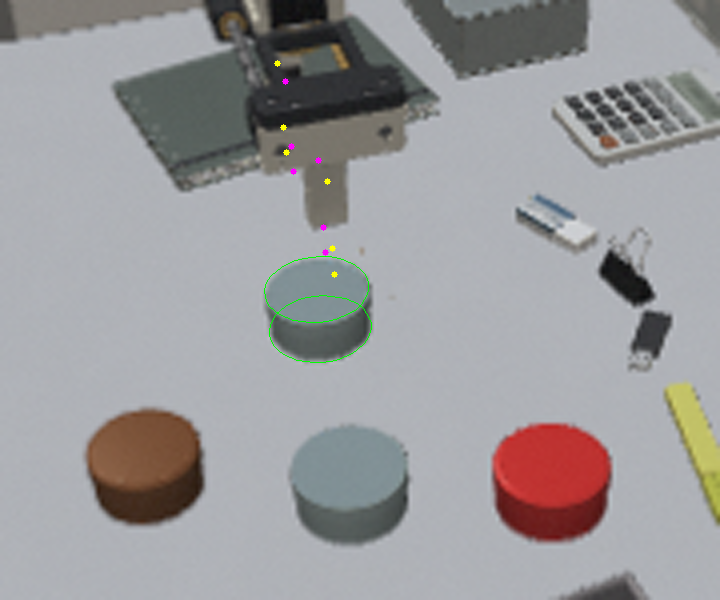

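The side crop shows the near fingertip at crop (327,228), but the reported pose projects it to (334,274). The x and y agree, so the real tip is about 33 mm higher than reported. I'll descend further in small steps and watch the force.

Call:
drive_tool --commands '[{"tx": 0.001, "ty": 0.001, "tz": -0.06, "turn": 0, "hand": 0}, {"tx": 0.001, "ty": 0.001, "tz": -0.11, "turn": 0, "hand": 0}, {"tx": 0.001, "ty": 0.001, "tz": -0.15, "turn": 0, "hand": 0}, {"tx": 0.001, "ty": 0.001, "tz": -0.17, "turn": 0, "hand": 0}, {"tx": 0.001, "ty": 0.001, "tz": -0.18, "turn": 0, "hand": 0}, {"tx": 0.001, "ty": 0.001, "tz": -0.187, "turn": 0, "hand": 0}, {"tx": 0.001, "ty": 0.001, "tz": -0.187, "turn": 0, "hand": 0}, {"tx": 0.001, "ty": 0.001, "tz": -0.187, "turn": 0, "hand": 0}]'

```text
time_s: 5.4
tcp_pos: [0.4783, 0.0816, -0.0154]
eef_rot: [-180.0, -0.1, -0.0]
contact_force: [0.0, -0.3, 0.0]
gripper_width: 0.0875
gripper_force: 0.0
```

```bash
python3 - <<'E'
from h import *
s=r.capture('side'); st=r.get_state(); p=np.array(st['tcp_pos']); print(p,st['contact_force'])
cv2.imwrite('pics/s6.png',cv2.resize(s['frame'][170:270,190:330,::-1],None,fx=5,fy=5,interpolation=cv2.INTER_CUBIC))
E
```

```text
[ 0.47833012  0.08165279 -0.01535805] [0.17752188 0.85942247 0.0854765 ]
```

View pics/s6.png

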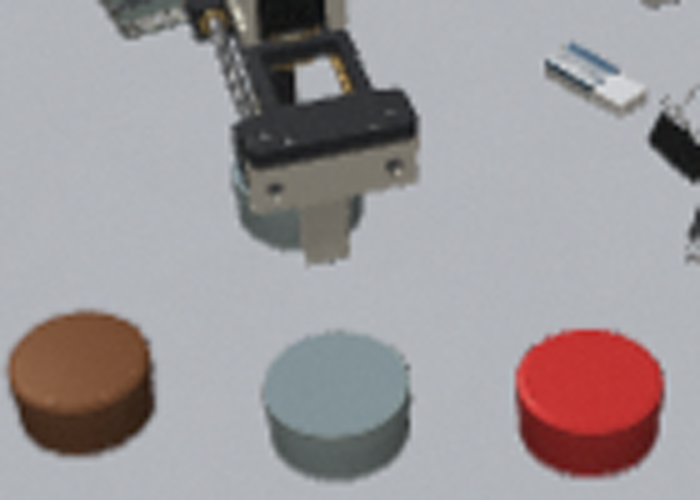

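The crop now shows the near finger in front of the tin, with its tip at crop (325,262). The tool reads z = -0.015 with no contact, so the height offset is confirmed. Next I go a little lower and close.

Call:
drive_tool --commands '[{"tx": 0, "ty": 0, "tz": -0.006, "turn": 0, "hand": 0}, {"tx": 0, "ty": 0, "tz": -0.012, "turn": 0, "hand": 0}, {"tx": 0, "ty": 0, "tz": -0.012, "turn": 0, "hand": 1}, {"tx": 0, "ty": 0, "tz": -0.012, "turn": 0, "hand": 1}, {"tx": 0, "ty": 0, "tz": -0.012, "turn": 0, "hand": 1}, {"tx": 0, "ty": 0, "tz": -0.012, "turn": 0, "hand": 1}, {"tx": 0, "ty": 0, "tz": -0.012, "turn": 0, "hand": 1}, {"tx": 0, "ty": 0, "tz": -0.012, "turn": 0, "hand": 1}]' --grip_force 30

```text
time_s: 6.25
tcp_pos: [0.4779, 0.0814, -0.0232]
eef_rot: [-180.0, -0.0, -0.0]
contact_force: [0.6, 0.7, 0.8]
gripper_width: 0.0632
gripper_force: 30.0
```

Gripped at 63 mm and 30 N. I'll lift 60 mm and weigh it.

Call:
drive_tool --commands '[{"tx": 0, "ty": 0, "tz": 0.02, "turn": 0, "hand": 1}, {"tx": 0, "ty": 0, "tz": 0.05, "turn": 0, "hand": 1}, {"tx": 0, "ty": 0, "tz": 0.08, "turn": 0, "hand": 1}, {"tx": 0, "ty": 0, "tz": 0.1, "turn": 0, "hand": 1}, {"tx": 0, "ty": 0, "tz": 0.1, "turn": 0, "hand": 1}, {"tx": 0, "ty": 0, "tz": 0.1, "turn": 0, "hand": 1}, {"tx": 0, "ty": 0, "tz": 0.1, "turn": 0, "hand": 1}, {"tx": 0, "ty": 0, "tz": 0.1, "turn": 0, "hand": 1}]'

```text
time_s: 7.05
tcp_pos: [0.4772, 0.0811, 0.0359]
eef_rot: [180.0, 0.1, -0.0]
contact_force: [-0.5, 0.8, -0.3]
gripper_width: 0.0632
gripper_force: 30.0
```

```bash
cat > weigh.py <<'E'
from h import *
F=[];J=[]
for i in range(6):
    r.capture('side'); s=r.get_state(); F.append(s['contact_force']);J.append(s['joint_torque'])
print(np.mean(F,0).round(2),np.std(F,0).round(2),np.mean(J,0).round(2),s['tcp_pos'],s['gripper_width'],s['gripper_force'])
E
python3 weigh.py
```

```text
[-0.37 -0.15 -1.59] [0.46 0.34 0.66] [ -0.   -39.88  21.55   5.16   0.08  -0.  ] [0.47769353 0.08129482 0.03655947] 0.0629449127465432 29.995677748083835
```

This one weighs about 1.6 N, so it is probably the light tin. I'll set it back where it was, open and rise, and then lift the other.

Call:
drive_tool --commands '[{"tx": 0, "ty": 0, "tz": -0.04, "turn": 0, "hand": 1}, {"tx": 0, "ty": 0, "tz": -0.075, "turn": 0, "hand": 1}, {"tx": 0, "ty": 0, "tz": -0.09, "turn": 0, "hand": 1}, {"tx": 0, "ty": 0, "tz": -0.096, "turn": 0, "hand": 1}, {"tx": 0, "ty": 0, "tz": -0.1, "turn": 0, "hand": 1}, {"tx": 0, "ty": 0, "tz": -0.1, "turn": 0, "hand": 1}, {"tx": 0, "ty": 0, "tz": -0.1, "turn": 0, "hand": 0}, {"tx": 0, "ty": 0, "tz": -0.1, "turn": 0, "hand": 0}, {"tx": 0, "ty": 0, "tz": -0.1, "turn": 0, "hand": 0}, {"tx": 0, "ty": 0, "tz": -0.1, "turn": 0, "hand": 0}]'

```text
time_s: 8.35
tcp_pos: [0.4781, 0.0815, -0.0229]
eef_rot: [-180.0, -0.0, -0.0]
contact_force: [-0.4, -0.3, -0.0]
gripper_width: 0.0864
gripper_force: 0.0
```

Call:
drive_tool --commands '[{"tx": 0, "ty": 0, "tz": 0.05, "turn": 0, "hand": 0}, {"tx": 0, "ty": 0, "tz": 0.12, "turn": 0, "hand": 0}, {"tx": -0.016, "ty": -0.1, "tz": 0.12, "turn": 0, "hand": 0}, {"tx": -0.033, "ty": -0.18, "tz": 0.12, "turn": 0, "hand": 0}, {"tx": -0.033, "ty": -0.26, "tz": 0.12, "turn": 0, "hand": 0}, {"tx": -0.033, "ty": -0.26, "tz": 0.12, "turn": 0, "hand": 0}, {"tx": -0.033, "ty": -0.26, "tz": 0.12, "turn": 0, "hand": 0}, {"tx": -0.033, "ty": -0.26, "tz": 0.12, "turn": 0, "hand": 0}]'

```text
time_s: 9.15
tcp_pos: [0.4583, -0.0743, 0.0489]
eef_rot: [-180.0, -0.0, -0.1]
contact_force: [-1.1, 0.2, 0.3]
gripper_width: 0.0875
gripper_force: 0.0
```

```bash
python3 weigh.py
```

```text
[ 0.23  0.13 -0.03] [0.38 0.34 0.52] [-3.400e-01 -3.571e+01  2.158e+01  5.070e+00  8.000e-02 -1.000e-02] [ 0.4581848  -0.07375685  0.04873379] 0.08745656120944213 0.0
```

Call:
drive_tool --commands '[{"tx": 0, "ty": -0.001, "tz": -0.05, "turn": 0, "hand": 0}, {"tx": 0, "ty": -0.001, "tz": -0.09, "turn": 0, "hand": 0}, {"tx": 0, "ty": -0.001, "tz": -0.112, "turn": 0, "hand": 0}, {"tx": 0, "ty": -0.001, "tz": -0.119, "turn": 0, "hand": 0}, {"tx": 0, "ty": -0.001, "tz": -0.119, "turn": 0, "hand": 1}, {"tx": 0, "ty": -0.001, "tz": -0.119, "turn": 0, "hand": 1}, {"tx": 0, "ty": -0.001, "tz": -0.119, "turn": 0, "hand": 1}, {"tx": 0, "ty": -0.001, "tz": -0.119, "turn": 0, "hand": 1}, {"tx": 0, "ty": -0.001, "tz": -0.119, "turn": 0, "hand": 1}, {"tx": 0, "ty": -0.001, "tz": -0.119, "turn": 0, "hand": 1}]' --grip_force 40

```text
time_s: 10.45
tcp_pos: [0.4588, -0.0749, -0.0219]
eef_rot: [-180.0, -0.1, -0.0]
contact_force: [-2.5, 2.6, 6.5]
gripper_width: 0.0633
gripper_force: 40.0
```

Call:
drive_tool --commands '[{"tx": 0, "ty": 0, "tz": 0.02, "turn": 0, "hand": 1}, {"tx": 0, "ty": 0, "tz": 0.05, "turn": 0, "hand": 1}, {"tx": 0, "ty": 0, "tz": 0.09, "turn": 0, "hand": 1}, {"tx": 0, "ty": 0, "tz": 0.13, "turn": 0, "hand": 1}, {"tx": 0, "ty": 0, "tz": 0.15, "turn": 0, "hand": 1}, {"tx": 0, "ty": 0, "tz": 0.15, "turn": 0, "hand": 1}, {"tx": 0, "ty": 0, "tz": 0.15, "turn": 0, "hand": 1}, {"tx": 0, "ty": 0, "tz": 0.15, "turn": 0, "hand": 1}]'

```text
time_s: 11.25
tcp_pos: [0.4568, -0.0754, 0.0662]
eef_rot: [180.0, 0.1, -0.1]
contact_force: [-0.2, 0.5, -4.9]
gripper_width: 0.0629
gripper_force: 40.0
```

```bash
python3 weigh.py
```

```text
[ 0.18  0.19 -5.04] [0.28 0.35 0.27] [-1.000e-02 -3.692e+01  2.433e+01  6.020e+00  8.000e-02  0.000e+00] [ 0.45777759 -0.07529024  0.06691691] 0.06317018959474677 39.9902284797281
```

The second tin weighs about 5.0 N, so it is the heavy one. I'm carrying it to the tray centre.

Call:
drive_tool --commands '[{"tx": 0.014, "ty": -0.06, "tz": 0, "turn": 0, "hand": 1}, {"tx": 0.028, "ty": -0.12, "tz": 0, "turn": 0, "hand": 1}, {"tx": 0.042, "ty": -0.18, "tz": 0, "turn": 0, "hand": 1}, {"tx": 0.056, "ty": -0.24, "tz": 0, "turn": 0, "hand": 1}, {"tx": 0.07, "ty": -0.31, "tz": 0, "turn": 0, "hand": 1}, {"tx": 0.085, "ty": -0.372, "tz": 0, "turn": 0, "hand": 1}, {"tx": 0.085, "ty": -0.372, "tz": 0, "turn": 0, "hand": 1}, {"tx": 0.085, "ty": -0.372, "tz": 0, "turn": 0, "hand": 1}, {"tx": 0.085, "ty": -0.372, "tz": 0, "turn": 0, "hand": 1}]'

```text
time_s: 12.45
tcp_pos: [0.5084, -0.298, 0.0668]
eef_rot: [-180.0, 0.1, -0.0]
contact_force: [0.4, -0.6, -4.3]
gripper_width: 0.0635
gripper_force: 40.0
```

Call:
drive_tool --commands '[{"tx": 0, "ty": 0, "tz": -0.05, "turn": 0, "hand": 1}, {"tx": 0, "ty": 0, "tz": -0.09, "turn": 0, "hand": 1}, {"tx": 0, "ty": 0, "tz": -0.115, "turn": 0, "hand": 1}, {"tx": 0, "ty": 0, "tz": -0.128, "turn": 0, "hand": 1}, {"tx": 0, "ty": 0, "tz": -0.134, "turn": 0, "hand": 1}, {"tx": 0, "ty": 0, "tz": -0.138, "turn": 0, "hand": 1}, {"tx": 0, "ty": 0, "tz": -0.14, "turn": 0, "hand": 1}, {"tx": 0, "ty": 0, "tz": -0.14, "turn": 0, "hand": 1}, {"tx": 0, "ty": 0, "tz": -0.14, "turn": 0, "hand": 1}]'

```text
time_s: 13.35
tcp_pos: [0.5094, -0.2985, -0.016]
eef_rot: [180.0, -0.1, -0.0]
contact_force: [-0.2, 0.1, -5.3]
gripper_width: 0.0631
gripper_force: 40.0
```

Still carrying the full weight, so I lower it in 1 mm steps.

Call:
drive_tool --commands '[{"tx": 0, "ty": 0, "tz": -0.002, "turn": 0, "hand": 1}, {"tx": 0, "ty": 0, "tz": -0.003, "turn": 0, "hand": 1}, {"tx": 0, "ty": 0, "tz": -0.003, "turn": 0, "hand": 1}, {"tx": 0, "ty": 0, "tz": -0.003, "turn": 0, "hand": 1}]'

```text
time_s: 13.75
tcp_pos: [0.5095, -0.2986, -0.0176]
eef_rot: [180.0, -0.1, -0.0]
contact_force: [-2.4, 2.5, 7.1]
gripper_width: 0.063
gripper_force: 40.0
```

Touched down. Release, rise, and go back over the light tin.

Call:
drive_tool --commands '[{"tx": 0, "ty": 0, "tz": 0, "turn": 0, "hand": 0}, {"tx": 0, "ty": 0, "tz": 0, "turn": 0, "hand": 0}, {"tx": 0, "ty": 0, "tz": 0, "turn": 0, "hand": 0}, {"tx": 0, "ty": 0, "tz": 0, "turn": 0, "hand": 0}, {"tx": 0, "ty": 0, "tz": 0.04, "turn": 0, "hand": 0}, {"tx": 0, "ty": 0, "tz": 0.1, "turn": 0, "hand": 0}, {"tx": 0, "ty": 0, "tz": 0.16, "turn": 0, "hand": 0}, {"tx": 0, "ty": 0, "tz": 0.16, "turn": 0, "hand": 0}]'

```text
time_s: 14.55
tcp_pos: [0.5124, -0.2997, 0.0828]
eef_rot: [179.8, -0.5, 0.0]
contact_force: [-0.4, -0.4, 0.3]
gripper_width: 0.0877
gripper_force: 0.0
```

Call:
drive_tool --commands '[{"tx": -0.053, "ty": 0.633, "tz": -0.04, "turn": 0, "hand": 0}, {"tx": -0.053, "ty": 0.633, "tz": -0.04, "turn": 0, "hand": 0}, {"tx": -0.053, "ty": 0.633, "tz": -0.04, "turn": 0, "hand": 0}, {"tx": -0.053, "ty": 0.633, "tz": -0.04, "turn": 0, "hand": 0}, {"tx": -0.053, "ty": 0.633, "tz": -0.04, "turn": 0, "hand": 0}, {"tx": -0.053, "ty": 0.633, "tz": -0.04, "turn": 0, "hand": 0}, {"tx": -0.053, "ty": 0.633, "tz": -0.04, "turn": 0, "hand": 0}, {"tx": -0.053, "ty": 0.633, "tz": -0.04, "turn": 0, "hand": 0}, {"tx": -0.053, "ty": 0.633, "tz": -0.04, "turn": 0, "hand": 0}, {"tx": -0.053, "ty": 0.633, "tz": -0.04, "turn": 0, "hand": 0}]'

```text
time_s: 15.55
tcp_pos: [0.4769, 0.082, 0.0533]
eef_rot: [180.0, 0.0, 0.1]
contact_force: [0.9, -0.5, -0.0]
gripper_width: 0.0879
gripper_force: 0.0
```

```bash
python3 - <<'E'
from h import *
s=r.capture('side'); st=r.get_state(); print(st['tcp_pos'],st['contact_force'])
cv2.imwrite('pics/s7.png',cv2.resize(s['frame'][110:390,160:400,::-1],None,fx=2.1,fy=2.1))
E
```

```text
[0.47694551 0.08121105 0.05333593] [-0.041987    0.03919492  0.10540192]
```

View pics/s7.png

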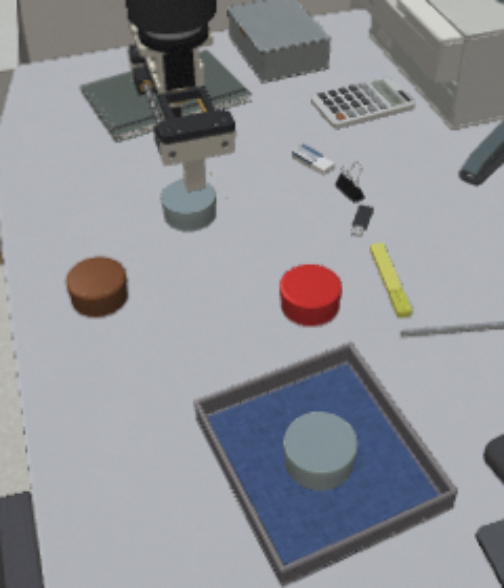

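The heavy tin stands upright in the middle of the tray at crop (320,450). The light tin, at crop (190,203), is under the gripper. Now I grasp it.

Call:
drive_tool --commands '[{"tx": 0.001, "ty": 0, "tz": -0.05, "turn": 0, "hand": 0}, {"tx": 0.001, "ty": 0, "tz": -0.09, "turn": 0, "hand": 0}, {"tx": 0.001, "ty": 0, "tz": -0.116, "turn": 0, "hand": 0}, {"tx": 0.001, "ty": 0, "tz": -0.125, "turn": 0, "hand": 0}, {"tx": 0.001, "ty": 0, "tz": -0.125, "turn": 0, "hand": 1}, {"tx": 0.001, "ty": 0, "tz": -0.125, "turn": 0, "hand": 1}, {"tx": 0.001, "ty": 0, "tz": -0.125, "turn": 0, "hand": 1}, {"tx": 0.001, "ty": 0, "tz": -0.125, "turn": 0, "hand": 1}, {"tx": 0.001, "ty": 0, "tz": -0.125, "turn": 0, "hand": 1}, {"tx": 0.001, "ty": 0, "tz": -0.125, "turn": 0, "hand": 1}]' --grip_force 30

```text
time_s: 16.6
tcp_pos: [0.4784, 0.0816, -0.0206]
eef_rot: [-180.0, -0.1, -0.0]
contact_force: [-0.5, -1.0, 7.9]
gripper_width: 0.0633
gripper_force: 30.0
```

Call:
drive_tool --commands '[{"tx": 0, "ty": 0, "tz": 0.03, "turn": 0, "hand": 1}, {"tx": 0, "ty": 0, "tz": 0.08, "turn": 0, "hand": 1}, {"tx": 0, "ty": 0, "tz": 0.13, "turn": 0, "hand": 1}, {"tx": 0.01, "ty": 0.07, "tz": 0.15, "turn": 0, "hand": 1}, {"tx": 0.02, "ty": 0.15, "tz": 0.15, "turn": 0, "hand": 1}, {"tx": 0.03, "ty": 0.23, "tz": 0.15, "turn": 0, "hand": 1}, {"tx": 0.035, "ty": 0.31, "tz": 0.15, "turn": 0, "hand": 1}, {"tx": 0.035, "ty": 0.38, "tz": 0.15, "turn": 0, "hand": 1}, {"tx": 0.035, "ty": 0.447, "tz": 0.15, "turn": 0, "hand": 1}, {"tx": 0.035, "ty": 0.447, "tz": 0.15, "turn": 0, "hand": 1}]'

```text
time_s: 17.6
tcp_pos: [0.4988, 0.3543, 0.0682]
eef_rot: [-179.9, -0.1, 0.2]
contact_force: [0.6, -0.4, -1.6]
gripper_width: 0.0631
gripper_force: 30.0
```

```bash
python3 weigh.py
```

```text
[ 0.11 -0.28 -1.5 ] [0.38 0.47 0.48] [ 7.800e-01 -5.412e+01  2.576e+01  6.130e+00  1.500e-01 -5.000e-02] [0.4986817 0.3484997 0.0685814] 0.06324264605047043 29.994425693439553
```

Call:
drive_tool --commands '[{"tx": 0.004, "ty": 0, "tz": -0.05, "turn": 0, "hand": 1}, {"tx": 0.004, "ty": 0, "tz": -0.09, "turn": 0, "hand": 1}, {"tx": 0.004, "ty": 0, "tz": -0.11, "turn": 0, "hand": 1}, {"tx": 0.004, "ty": 0, "tz": -0.118, "turn": 0, "hand": 1}, {"tx": 0.004, "ty": 0, "tz": -0.121, "turn": 0, "hand": 1}, {"tx": 0.004, "ty": 0, "tz": -0.123, "turn": 0, "hand": 1}, {"tx": 0.004, "ty": 0, "tz": -0.123, "turn": 0, "hand": 1}, {"tx": 0.004, "ty": 0, "tz": -0.123, "turn": 0, "hand": 1}]'

```text
time_s: 18.7
tcp_pos: [0.5015, 0.35, -0.0044]
eef_rot: [-179.9, -0.0, -0.0]
contact_force: [0.1, -0.1, -1.5]
gripper_width: 0.0632
gripper_force: 30.0
```

Call:
drive_tool --commands '[{"tx": 0, "ty": 0, "tz": -0.0015, "turn": 0, "hand": 1}, {"tx": 0, "ty": 0, "tz": -0.003, "turn": 0, "hand": 1}, {"tx": 0, "ty": 0, "tz": -0.0045, "turn": 0, "hand": 1}, {"tx": 0, "ty": 0, "tz": -0.0045, "turn": 0, "hand": 1}, {"tx": 0, "ty": 0, "tz": -0.0045, "turn": 0, "hand": 1}]'

```text
time_s: 19.2
tcp_pos: [0.5012, 0.3496, -0.008]
eef_rot: [180.0, 0.0, -0.0]
contact_force: [0.3, -0.3, -0.3]
gripper_width: 0.0632
gripper_force: 30.0
```

Call:
drive_tool --commands '[{"tx": 0, "ty": 0, "tz": -0.001, "turn": 0, "hand": 1}, {"tx": 0, "ty": 0, "tz": -0.001, "turn": 0, "hand": 1}, {"tx": 0, "ty": 0, "tz": -0.001, "turn": 0, "hand": 1}]'

```text
time_s: 19.5
tcp_pos: [0.5012, 0.3496, -0.0081]
eef_rot: [-180.0, -0.0, -0.0]
contact_force: [-2.9, -1.2, 5.6]
gripper_width: 0.0634
gripper_force: 30.0
```

Touched down. Release, rise, and move clear to the robot's left.

Call:
drive_tool --commands '[{"tx": 0, "ty": 0, "tz": 0, "turn": 0, "hand": 0}, {"tx": 0, "ty": 0, "tz": 0, "turn": 0, "hand": 0}, {"tx": 0, "ty": 0, "tz": 0, "turn": 0, "hand": 0}, {"tx": 0, "ty": 0, "tz": 0, "turn": 0, "hand": 0}, {"tx": 0, "ty": 0, "tz": 0.05, "turn": 0, "hand": 0}, {"tx": 0, "ty": 0, "tz": 0.12, "turn": 0, "hand": 0}, {"tx": 0, "ty": 0, "tz": 0.2, "turn": 0, "hand": 0}, {"tx": 0, "ty": -0.08, "tz": 0.25, "turn": 0, "hand": 0}, {"tx": 0, "ty": -0.16, "tz": 0.25, "turn": 0, "hand": 0}, {"tx": 0, "ty": -0.24, "tz": 0.25, "turn": 0, "hand": 0}]'

```text
time_s: 20.5
tcp_pos: [0.5015, 0.2066, 0.1429]
eef_rot: [-179.9, -0.1, 0.0]
contact_force: [0.3, -0.1, 0.6]
gripper_width: 0.0876
gripper_force: 0.0
```

Call:
drive_tool --commands '[{"tx": 0, "ty": -0.08, "tz": 0, "turn": 0, "hand": 0}, {"tx": 0, "ty": -0.16, "tz": 0, "turn": 0, "hand": 0}, {"tx": 0, "ty": -0.16, "tz": 0, "turn": 0, "hand": 0}, {"tx": 0, "ty": -0.16, "tz": 0, "turn": 0, "hand": 0}, {"tx": 0, "ty": -0.16, "tz": 0, "turn": 0, "hand": 0}]'

```text
time_s: 21.0
tcp_pos: [0.5015, 0.1118, 0.1416]
eef_rot: [-180.0, -0.0, -0.0]
contact_force: [0.8, 0.8, 0.5]
gripper_width: 0.0874
gripper_force: 0.0
```

```bash
python3 - <<'E'
from h import *
for n in ('top','side'):
    s=r.capture(n); cv2.imwrite(f'pics/{n}_end.png',s['frame'][:,:,::-1])
    for d in r.trace('tin_a',n):
        v,u=np.nonzero(d['pixels']); print(n,round(d['score'],2),np.round(d['extent']),px2w(s,[(u.mean(),v.mean())],.04)[0].round(3))
st=r.get_state(); print(st['tcp_pos'],st['time_s'],st['contact_force'])
E
```

```text
top 0.77 [310. 180. 332. 200.] [ 0.567 -0.106  0.04 ]
top 0.65 [377. 194. 404. 220.] [ 0.509 -0.296  0.04 ]
top 0.61 [281. 253. 305. 282.] [ 0.35  -0.027  0.04 ]
side 0.81 [293. 237. 322. 266.] [ 0.56  -0.131  0.04 ]
side 0.77 [297. 306. 332. 344.] [ 0.505 -0.312  0.04 ]
side 0.72 [192. 235. 219. 263.] [ 0.349 -0.053  0.04 ]
side 0.62 [225. 139. 246. 159.] [0.494 0.329 0.04 ]
[0.50121729 0.11228187 0.14125819] 21.2 [ 0.06563031 -0.91544125  0.68009357]
```

View pics/side_end.png

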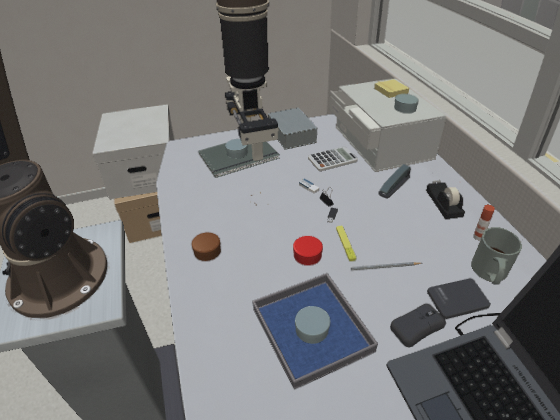

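The heavy tin stands in the tray at (313,324) and the light tin on the notebook at (235,148). Everything else is where it was, and the gripper is clear.

```bash
python3 -c "
from plant import r; print(r.close_job())"
```

```text
the job is handed in; nothing more can be done
None
```

The job is handed in: the heavy tin (about 5.0 N) is in the bank tray and the light one (about 1.5 N) is on the green notebook. Both are upright, nothing else was moved, and it took about 21 s.

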